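# Draw the stuck collar off a cell block

### The job

Take the orange collar off the block of purple battery cells and stand it upright in the blue tray. The collar is stuck on the cells and would pull them up with it, so first slide the forked hold-down plate all the way in over the cell block's black foot with its red knob, then lift the collar straight off. The cells must stay seated in their nest, and the collar must be put down, not dropped.

Things in the scene. Friction and masses are not known exactly. Their poses are not given: they have to be found in the camera images.
- collar: Orange collar (not the grey one), 0.12 kg, pushed over the purple cells: square skirt 54 mm wide, 40 high; on it a grip fin 14 mm thick (y), 40 long (x), 40 to 85 mm above the origin. Origin: centre of the skirt's lower rim, z up; at the start axes as cells, rim 37 mm above its origin. Sprung pads inside grip the cells with about 5 to 8 N, more than they weigh; lifted 40 mm it is clear.
- cells: Four purple cells (2 x 2, 40 x 40 mm, 0.2 to 0.3 kg in all, not the green block) on a black foot 60 (x) by 80 (y), 10 mm thick; top 73 mm up. Origin: centre of the foot's underside, z up. Sits loose in a fixed aluminium nest, floor 12 mm above the table, rim 8 mm high. The nest's fork slides along this x axis; +x runs from the red knob to the cells.
- fork_knob (a point): Red upright knob, 20 mm thick, 30 to 85 mm above the table, on the steel fork plate; this point is on its axis, 65 mm up. Slides only along x of cells, friction about 2 N, stays where left. Starts 143 to 155 mm from the cells' centre, on the side nearer the robot; push it towards them to its stop at 95 mm (105 will do): the prongs then lie 2 mm above both sides of the foot.
- tray: Empty blue plastic tray, fixed, 130 x 130 mm, 25 mm high, walls and floor 4 mm thick. Origin: centre of its underside, z up. The grey tray of the same size with metal strips in it is not the one.
There are look-alikes about, which are no part of the job. Leave any pink look-alike of the cells alone.

How it is judged:
By the outcome, as a careful person would: the job done as asked, in the order asked, and still so for the second after the job is handed in, with the robot touching nothing.
It also fails if it takes over 54 s, if anything falls off the work surface, if the arm or the gripper's body presses on something with over 40 N, if the wrist force passes 120 N, or if a joint passes its speed limit or range.

### The arm

A 6-joint arm with a two-finger parallel gripper is mounted at the origin on the work surface. World frame = base frame: x ahead of the robot, y to its left, z up, the work surface at z = 0. Lengths are in mm, angles in rad, forces in N, time in s.
With the tool pointing down it reaches from about 275 to 825 mm from the base axis. Payload 5.2 kg.
Tool frame: the origin (TCP) lies at the very end of the fingers, on their centre line; the grasp point (between the pads) lies 19 mm behind it; z points along the fingers, y is the direction in which the jaws open and shut (so a half turn about z gives the same grasp; the last joint's range is limited). The gripper opens to 93 mm and grips with 3 to 60 N. Pads are 15 mm wide; open, the fingers measure 128 mm over their backs; the gripper's body (75 mm by 188 mm) begins 65 mm behind the grasp point.
Start: joints at [-1.498, 0.259, 1.535, -0, 1.348, -0.203], TCP at [149.795, -529.213, 218.653] pointing down, gripper open.
Joint ranges: [-3.14, 3.14], [-0.91, 2.08], [0.19, 2.58], [-1.22, 4.36], [0.22, 2.71], [-3.12, 3.12]. Speed limits (rad/s): [2.57, 2.57, 3.14, 3.14, 3.14, 3.14].

### API

Orientations are given as [roll, pitch, yaw] about the fixed x, y, z axes, in that order (R = Rz(yaw) Ry(pitch) Rx(roll)).
In Python, from bench import robot gives the robot as it stands. The module is installed in compiled form; this text tells all that it offers. Calls block until the motion is done:
- robot.move_ptp(position, orientation): joint-space move of the TCP to a pose.
- robot.move_linear(position, ori=None, speed=150, f_stop=None): straight line of the TCP; ori=None keeps the orientation; speed is the mean speed in mm/s. With f_stop (N) it stops when the force on the tool has changed by that much, and returns True; else False.
- robot.move_j(angles): joint-space move.
- robot.move_gripper(opening): opening from 0.0 (shut) to 1.0 (fully open); the grip force is fixed at half the most; returns when the fingers have stopped.
- robot.sleep(seconds).
- robot.inverse_kinematics(position, orientation): joint angles nearest the present ones, or None.
- robot.get_image(name): name is "scene" or "top" or "wrist"; returns a dict with "img" (400x640x3 uint8, blue, green, red), "fovy" (degrees; the focal length in pixels is half the picture's height over the tangent of half this angle, whatever the lens; pixels are square), "cx", "cy" (the principal point, pixels), "eye" and "orientation" of the camera in the world. Camera axes: x right, y down, z forward; pixel columns grow to the right and rows downward; lengths in mm; the calibration is good to about 2 mm. A picture is of the moment at which its call begins. There is no depth.
A pose or a line that the arm cannot do raises robot.MotionError and nothing moves.
- robot.hand_in(): hands the job in, once; it reports no verdict.
Readings, each from a call of its own:
- robot.current_t(): time.
- robot.current_qpos(): joint angles.
- robot.current_joint_vel(): joint speeds.
- robot.current_joint_efforts(): joint torques, N m.
- robot.current_tcp_pos(): TCP position.
- robot.current_eef_rot(): TCP orientation.
- robot.current_contact_force(): force on the tool from outside, world axes, zero at the start.
- robot.current_ft_torque(): the same for the moment, N m.
- robot.current_gripper_width(): opening from 0.0 (shut) to 1.0 (fully open).
Only numpy, scipy, OpenCV 4.12 (cv2) and the standard library are available. Lean on these libraries where they do the work, as an engineer would, in place of code of your own. Each camera call takes 0.05 s, during which the arm holds its last target.

## Working session

There is one attempt and no reset: what is moved stays moved. The work goes in short steps, each a Python script; the robot and the scene stay as the last script left them, time stands still between calls to the robot, and variables do not carry over. Pictures are saved under pics/ and viewed, and the job is handed in when it is done.

```bash
mkdir -p pics; cat > h.py <<'E'
import numpy as np, cv2, pickle
from bench import robot
def snap(n,f):
    d=robot.get_image(n); cv2.imwrite(f'pics/{f}.png',d['img']); pickle.dump(d,open(f'pics/{f}.pkl','wb')); return d
def load(f): return pickle.load(open(f'pics/{f}.pkl','rb'))
from scipy.spatial.transform import Rotation as R
def cam(d):
    f=200/np.tan(np.radians(d['fovy'])/2)
    o=np.array(d['orientation'],float)
    M=o if o.shape==(3,3) else R.from_euler('xyz',o).as_matrix()
    return f,M,np.array(d['eye'],float)
def ray(d,u,v,z):
    f,M,e=cam(d); r=M@np.array([(u-d['cx'])/f,(v-d['cy'])/f,1]); return e+r*(z-e[2])/r[2]
def proj(d,p):
    f,M,e=cam(d); c=M.T@(np.array(p)-e); return d['cx']+f*c[0]/c[2],d['cy']+f*c[1]/c[2]
E
python3 - <<'E'
from h import *
for n in ['scene','top','wrist']:
    d=snap(n,n+'0'); print(n,{k:d[k] for k in d if k!='img'})
print(robot.current_t())
E
```

```text
scene {'fovy': 52.650225136475186, 'cx': 317.5445264319031, 'cy': 189.2863012212804, 'eye': array([1151.24846256, -102.91925341,  642.03515773]), 'orientation': array([-2.29319495,  0.01159053,  1.42505756])}
top {'fovy': 42.900081721760465, 'cx': 309.96462117272415, 'cy': 199.14512597501485, 'eye': array([ 407.30455363,    4.83510159, 1099.48744979]), 'orientation': array([-3.02090495e+00,  2.86101426e-03, -1.58356663e+00])}
wrist {'fovy': 64.22666744473705, 'cx': 316.360385424811, 'cy': 201.67221350116014, 'eye': array([ 231.41904073, -506.82110899,  384.6483934 ]), 'orientation': array([ 2.83638475e+00,  1.85203233e-03, -1.29501767e+00])}
0.15
```

View pics/scene0.png

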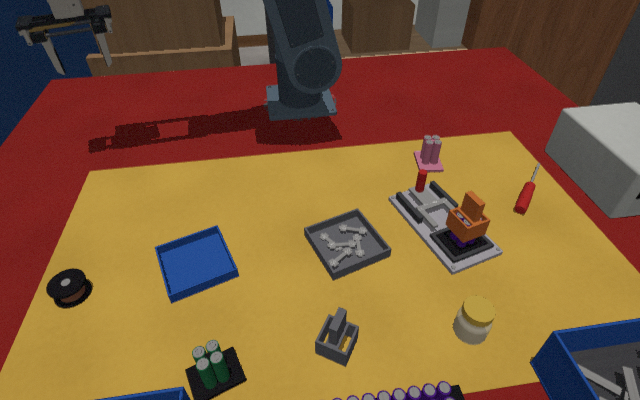

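View pics/top0.png

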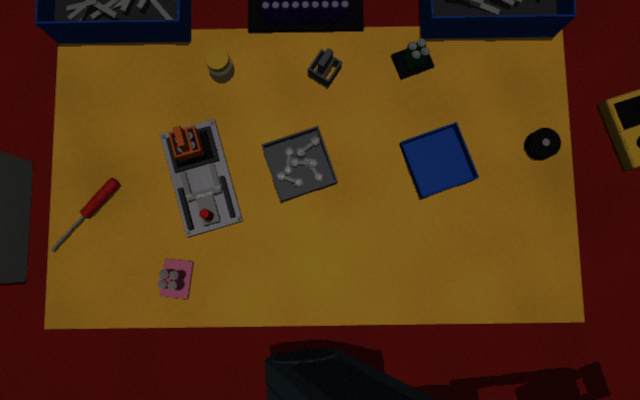

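View pics/wrist0.png

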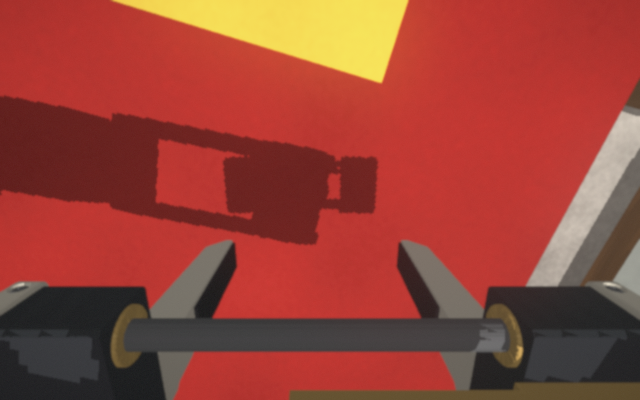

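The scene shows the orange collar at scene (467,218) / top (185,143), and the red knob at scene (421,180) / top (206,215). The blue tray is at scene (197,262) / top (439,160).

Look-alikes in the top view:
- **Collar:** grey collar (325,67).
- **Cells:** green block (413,57), pink block (175,280), purple rack (305,5).
- **Knob:** red screwdriver (100,198).
- **Tray:** grey tray with strips (300,163), blue bins (115,15) and (497,12).

I'll check the choice in close crops.

```bash
python3 - <<'E'
from h import *
t=load('top0');s=load('scene0')
a=cv2.resize(t['img'][110:310,140:260],None,fx=3,fy=3,interpolation=cv2.INTER_CUBIC)
b=cv2.resize(s['img'][125:275,380:510],None,fx=3.4,fy=3.4,interpolation=cv2.INTER_CUBIC)
H=600;c=np.zeros((H,800,3),np.uint8);c[:a.shape[0],:a.shape[1]]=a;c[:b.shape[0],360:360+b.shape[1]]=b[:600,:440]
c=cv2.convertScaleAbs(c,alpha=1.5);cv2.imwrite('pics/crop0.png',c)
for n,d in (('top',t),('scene',s)):
    hsv=cv2.cvtColor(d['img'],cv2.COLOR_BGR2HSV)
    for nm,lo,hi in (('blue',(105,150,60),(125,255,255)),('red',(0,200,60),(4,255,255)),('red2',(174,200,60),(180,255,255)),('orange',(6,170,60),(14,255,255)),('purple',(125,80,30),(160,255,255))):
        m=cv2.inRange(hsv,lo,hi)
        N,l,st,ce=cv2.connectedComponentsWithStats(m)
        print(n,nm,[(st[i].tolist(),ce[i].round(1).tolist()) for i in range(1,N) if st[i,4]>25][:9])
E
```

```text
top blue [([35, 0, 145, 23, 274], [109.5, 18.3]), ([431, 0, 3, 15, 27], [431.6, 6.3]), ([432, 0, 144, 18, 226], [504.6, 15.1]), ([401, 123, 56, 20, 65], [428.9, 132.2]), ([402, 128, 76, 69, 3070], [437.7, 162.0]), ([461, 136, 13, 31, 31], [467.0, 151.0])]
top red [([0, 0, 640, 400, 58829], [330.9, 261.4]), ([192, 0, 55, 29, 1330], [220.9, 13.9]), ([364, 0, 55, 26, 851], [396.0, 11.6]), ([577, 0, 17, 16, 80], [584.6, 6.4]), ([81, 178, 37, 39, 420], [99.1, 196.8]), ([200, 209, 9, 9, 60], [204.0, 213.3]), ([478, 384, 44, 16, 403], [497.5, 392.5]), ([580, 386, 6, 8, 26], [582.7, 389.7])]
top red2 []
top orange [([364, 26, 56, 1, 56], [391.5, 26.0]), ([191, 28, 57, 2, 57], [219.0, 28.1]), ([169, 126, 32, 32, 423], [183.1, 140.4]), ([505, 323, 28, 1, 28], [518.5, 323.0]), ([273, 326, 29, 1, 29], [287.0, 326.0]), ([44, 329, 26, 1, 26], [56.5, 329.0])]
top purple [([261, 0, 29, 10, 104], [275.2, 4.8]), ([291, 0, 9, 9, 30], [295.1, 3.7]), ([301, 0, 9, 9, 28], [304.8, 3.7]), ([311, 0, 9, 9, 32], [314.8, 3.6]), ([321, 0, 29, 9, 102], [335.2, 4.1])]
scene blue [([326, 0, 7, 21, 66], [329.9, 9.1]
[... 320 characters left out ...]
 18, 12, 53], [244.7, 120.2]), ([265, 117, 8, 13, 26], [268.2, 123.4]), ([308, 117, 17, 26, 103], [317.6, 129.0]), ([246, 122, 13, 11, 30], [252.7, 127.6]), ([324, 124, 17, 19, 83], [332.6, 134.8]), ([179, 128, 14, 12, 36], [187.8, 134.4])]
scene red2 []
scene orange [([469, 131, 31, 4, 31], [484.0, 132.8]), ([288, 148, 32, 4, 32], [303.5, 149.9]), ([259, 152, 28, 3, 28], [272.5, 152.9]), ([227, 154, 30, 4, 30], [241.5, 155.8]), ([141, 158, 73, 8, 73], [177.0, 161.9]), ([446, 191, 44, 51, 1265], [468.6, 218.2])]
scene purple [([450, 232, 26, 16, 128], [460.0, 240.5]), ([397, 381, 59, 19, 400], [429.1, 393.7]), ([384, 389, 13, 11, 46], [391.3, 395.5]), ([362, 391, 21, 9, 45], [372.6, 395.6])]
```

View pics/crop0.png

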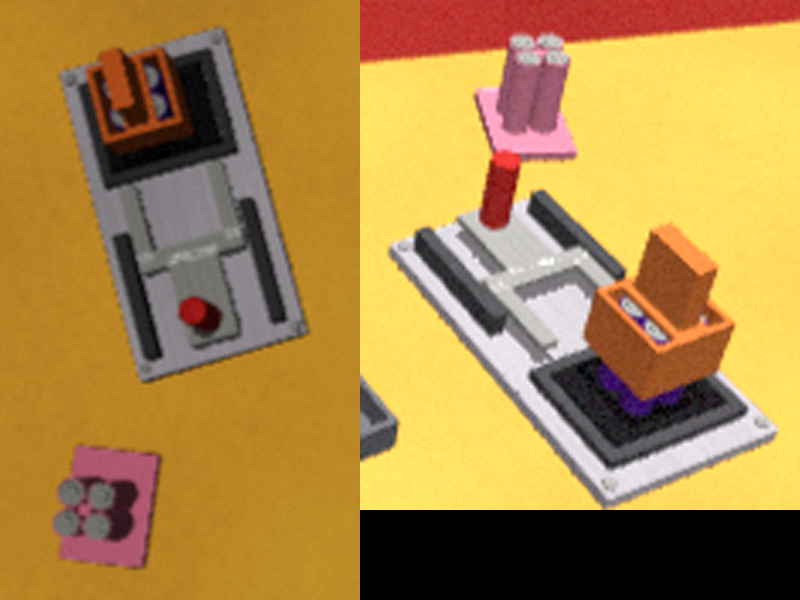

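The crops confirm it. The orange collar on the purple cells is at top (183,140), and the red knob top is at about top (204,212) on the fork plate of the same nest. The fin is parallel to the nest's long axis. I'll take coarse positions first, then a wrist close-up.

```bash
python3 - <<'E'
from h import *
t=load('top0');s=load('scene0')
C=lambda x,y:(140+x/3-.33,110+y/3-.33)
S=lambda x,y:(380+(x-360)/3.4-.3,125+y/3.4-.3)
print('knob top85',ray(t,*C(193,309),85),ray(s,*S(507,159),85))
print('nest corners z~12',[ray(t,*C(*p),12).round(1)[:2] for p in ((62,74),(220,29),(307,330),(145,380))])
print('scene corners',[ray(s,*S(*p),12).round(1)[:2] for p in ((388,247),(606,500),(776,435))])
print('foot frame z20',[ray(t,*C(*p),20).round(1)[:2] for p in ((76,83),(214,45),(236,148),(106,187))])
# fin top ends z: 12+37+85=134
print('fin top',ray(t,*C(111,52),134),ray(t,*C(122,104),134))
# tray: 
hsv=cv2.cvtColor(t['img'],cv2.COLOR_BGR2HSV)
m=cv2.inRange(hsv,(105,120,30),(125,255,255));m=cv2.morphologyEx(m,cv2.MORPH_CLOSE,np.ones((5,5)))
for c in cv2.findContours(m,0,1)[0]:
    if cv2.contourArea(c)>2500:
        r=cv2.minAreaRect(c);print(r)
        b=cv2.boxPoints(r);print([ray(t,*p,25).round(1)[:2] for p in b]); print(np.mean([ray(t,*p,25) for p in b],0))
cv2.imwrite('pics/tray.png',cv2.resize(np.hstack([t['img'][105:215,385:495],s['img'][210:320,140:250]]),None,fx=3.5,fy=3.5,interpolation=2))
E
```

```text
knob top85 [505.87162412 218.66760003  85.        ] [503.10784662 218.29993434  85.        ]
nest corners z~12 [array([686.3, 331.8]), array([718.5, 216.8]), array([496.8, 152.4]), array([462.7, 267.6])]
scene corners [array([496.2, 149.4]), array([718.5, 212.3]), array([689.4, 328.3])]
foot frame z20 [array([677.5, 319.1]), array([704.3, 219.5]), array([628.1, 202.9]), array([600.9, 295.9])]
fin top [669.19482117 263.6039772  134.        ] [634.66846657 255.84923912 134.        ]
((439.23968505859375, 159.523193359375), (61.02644348144531, 60.09309768676758), 68.96248626708984)
[array([ 659.5, -189.8]), array([ 705.5, -312.8]), array([ 580.1, -353.7]), array([ 535.3, -232.2])]
[ 620.09846222 -272.12625473   25.        ]
```

View pics/tray.png

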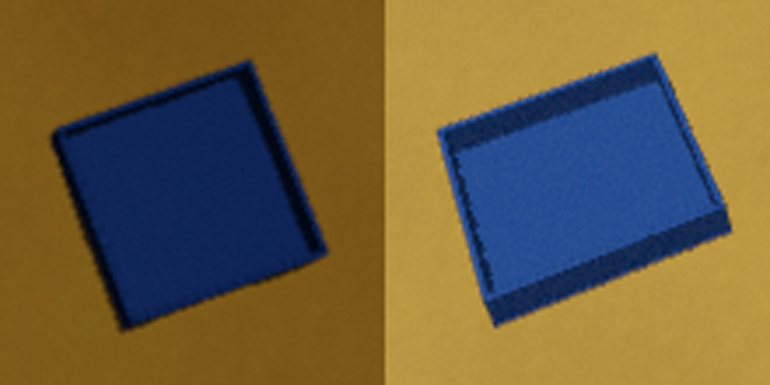

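Tray centre is (620,-272), yaw 20.5°, and it measures 131 mm square, which matches. Nest yaw is about 16.1°, the knob is at (504.5,218.5), and the fin and foot frame centre is near (652,259.5), 154 mm from the knob. All are plausible. Next I move above the pre-push point and look closer.

```bash
python3 - <<'E'
from h import *
print(robot.current_eef_rot(), robot.current_contact_force())
Y=np.radians(16.1); ux=np.array([np.cos(Y),np.sin(Y),0])
k=np.array([504.5,218.5,0])
p=k-45*ux+[0,0,215]
for yaw in (Y,Y+np.pi,Y-np.pi):
    print(yaw,robot.inverse_kinematics(p,[np.pi,0,yaw]))
robot.move_ptp(p,[np.pi,0,Y])
print(robot.current_tcp_pos(),robot.current_eef_rot(),robot.current_t(),robot.current_qpos())
robot.move_gripper(0.0)
d=snap('wrist','w1');print(d['eye'],d['orientation'],robot.current_t())
E
```

```text
[-3.14018306e+00 -2.38256411e-04  2.75770194e-01] [ 0.76362305 -0.60794599 -0.22827326]
0.28099800957108706 [ 1.98934851e-01  1.80415532e-01  1.64509014e+00 -4.44089210e-16
  1.31608698e+00  1.48873317e+00]
3.42259066316088 [ 0.19893485  0.18041553  1.64509014  0.          1.31608698 -1.65285949]
-2.8605946440187062 [ 0.19893485  0.18041553  1.64509014  0.          1.31608698 -1.65285949]
[461.64661943 205.3603968  214.9771675 ] [ 3.14137200e+00 -3.29652072e-05  2.79947193e-01] 2.9583 [ 1.97630396e-01  1.80575398e-01  1.64494918e+00 -2.24445315e-04
  1.31601709e+00  1.48853610e+00]
[542.7870643  228.60589868 381.7074788 ] [ 2.83606357e+00  2.63002497e-04 -1.28982043e+00] 4.4583
```

View pics/w1.png

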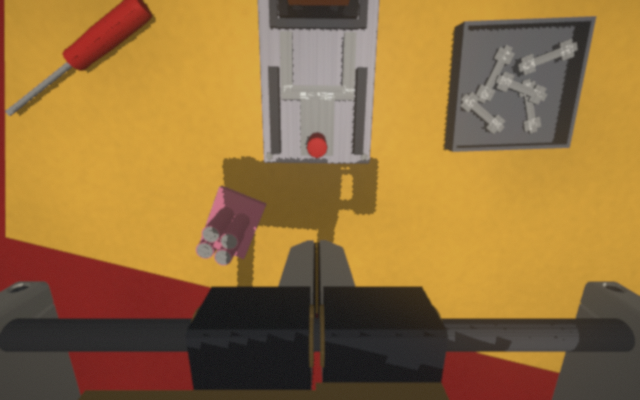

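The wrist view shows the knob top at (317,146), in line with the closed fingers at (317,245). The nest edges run straight up the picture, so the yaw is right. The pink block at (230,230) is off to the left of the push line. I'll check the knob against this view and push with a force stop.

```bash
python3 - <<'E'
from h import *
d=load('w1');hsv=cv2.cvtColor(d['img'],cv2.COLOR_BGR2HSV)
m=cv2.inRange(hsv,(0,190,60),(5,255,255));m[:120]=0;m[175:]=0;m[:,:290]=0;m[:,345:]=0
ys,xs=np.nonzero(m);print(xs.min(),xs.max(),ys.min(),ys.max(),'knob',ray(d,xs.mean(),ys.mean()-1,85))
for z,pts in ((12,((265,160),(372,160),(258,0),(378,0))),): print([ray(d,*p,z).round(1)[:2] for p in pts])
Y=np.radians(16.1); ux=np.array([np.cos(Y),np.sin(Y),0])
k=np.array([504.5,218.5,0])
p=k-45*ux
robot.move_linear(p+[0,0,53],speed=120)
a=robot.current_contact_force()
# to contact then to stop
hit=robot.move_linear(k+52*ux+[0,0,53],speed=60,f_stop=14)
q=robot.current_tcp_pos();print(hit,q,(q-k)@ux,robot.current_contact_force()-a,robot.current_t())
robot.sleep(.1)
snap('top','t2');snap('scene','s2')
E
python3 - <<'E'
from h import *
t=load('t2');s=load('s2')
a=cv2.resize(t['img'][110:260,140:260],None,fx=3,fy=3,interpolation=2);b=cv2.resize(s['img'][125:275,380:510],None,fx=3,fy=3,interpolation=2)
cv2.imwrite('pics/crop2.png',cv2.convertScaleAbs(np.hstack([a,b]),alpha=1.5))
E
```

```text
Traceback (most recent call last):
ValueError: zero-size array to reduction operation minimum which has no identity
Traceback (most recent call last):
  File "h.py", line 5, in load
    def load(f): return pickle.load(open(f'pics/{f}.pkl','rb'))
                                    ~~~~^^^^^^^^^^^^^^^^^^^^^^
FileNotFoundError: [Errno 2] No such file or directory: 'pics/t2.pkl'
```

```bash
cat > push.py <<'E'
from h import *
d=load('w1');hsv=cv2.cvtColor(d['img'],cv2.COLOR_BGR2HSV)
print(hsv[146,317],hsv[155,317])
m=cv2.inRange(hsv,(0,150,60),(8,255,255))|cv2.inRange(hsv,(172,150,60),(180,255,255));m[:120]=0;m[175:]=0;m[:,:290]=0;m[:,345:]=0
ys,xs=np.nonzero(m);print(xs.min(),xs.max(),ys.min(),ys.max(),'knob',ray(d,xs.mean(),ys.mean()-1,85))
for z,pts in ((12,((265,160),(372,160),(258,0),(378,0))),): print([ray(d,*p,z).round(1)[:2] for p in pts])
E
python3 push.py
```

```text
[  1 178 188] [  2 181 176]
308 326 137 156 knob [505.44142022 217.74379764  85.        ]
[array([463.1, 268.2]), array([497.8, 148.1]), array([620.4, 312.7]), array([654.1, 195.8])]
```

The wrist view puts the knob at (505.4,217.7), within 1 mm of the other views. Pushing now.

```bash
python3 - <<'E'
from h import *
Y=np.radians(16.1); ux=np.array([np.cos(Y),np.sin(Y),0])
k=np.array([505,218,0])
p=k-45*ux
robot.move_linear(p+[0,0,53],speed=120)
a=robot.current_contact_force()
hit=robot.move_linear(k+52*ux+[0,0,53],speed=60,f_stop=14)
q=robot.current_tcp_pos();print(hit,q,(q-k)@ux,robot.current_contact_force()-a,robot.current_t())
t=snap('top','t2');s=snap('scene','s2')
a=cv2.resize(t['img'][110:260,140:260],None,fx=3,fy=3,interpolation=2);b=cv2.resize(s['img'][125:275,380:510],None,fx=3,fy=3,interpolation=2)
cv2.imwrite('pics/crop2.png',cv2.convertScaleAbs(np.hstack([a,b]),alpha=1.5))
E
```

```text
True [539.54130703 227.72899572  52.06240932] 35.884560829356616 [-0.14056173 -0.10018821 -0.1491883 ] 7.2
```

View pics/crop2.png

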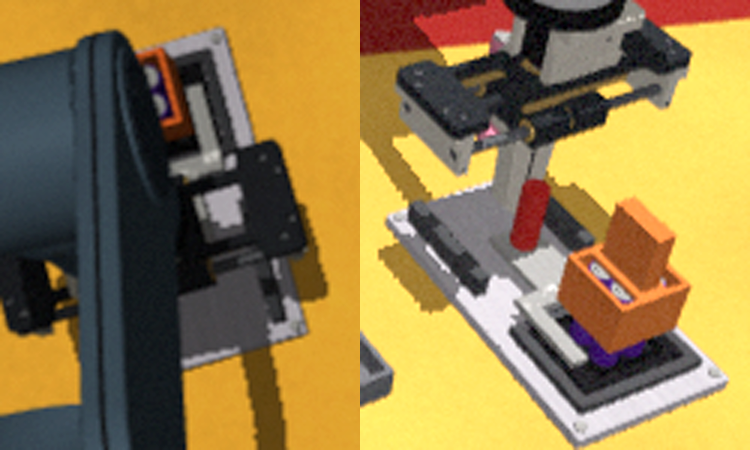

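The fork has moved in and its prongs lie over the foot at crop (575,345). The fingers have sprung back from the knob. I'll push once more to confirm the stop, then retreat and measure.

```bash
python3 - <<'E'
from h import *
Y=np.radians(16.1); ux=np.array([np.cos(Y),np.sin(Y),0])
k=np.array([505,218,0])
hit=robot.move_linear(k+60*ux+[0,0,53],speed=40,f_stop=20)
q=robot.current_tcp_pos();print(hit,q,(q-k)@ux,robot.current_contact_force(),robot.current_t())
robot.move_linear(k-20*ux+[0,0,53],speed=150)
robot.move_linear(k-20*ux+[0,0,215],speed=200)
d=snap('wrist','w3');s=snap('scene','s3')
hsv=cv2.cvtColor(d['img'],cv2.COLOR_BGR2HSV)
m=cv2.inRange(hsv,(0,150,60),(4,255,255))
N,l,st,ce=cv2.connectedComponentsWithStats(m);print([(st[i].tolist(),ce[i]) for i in range(1,N) if 60<st[i,4]<2000])
b=cv2.resize(s['img'][125:275,380:510],None,fx=2.67,fy=2.67,interpolation=2)
cv2.imwrite('pics/crop3.png',np.hstack([d['img'],cv2.resize(b,(347,400))])[:, 140:940])
print(robot.current_t())
E
```

```text
True [539.230183   227.63461591  51.02777259] 35.55946643875583 [-0.15908193 -0.07814275 -0.05554596] 7.625
[([307, 98, 20, 21, 311], array([316.43729904, 108.21221865])), ([312, 352, 10, 38, 260], array([316.27307692, 369.99615385]))]
9.2
```

View pics/crop3.png

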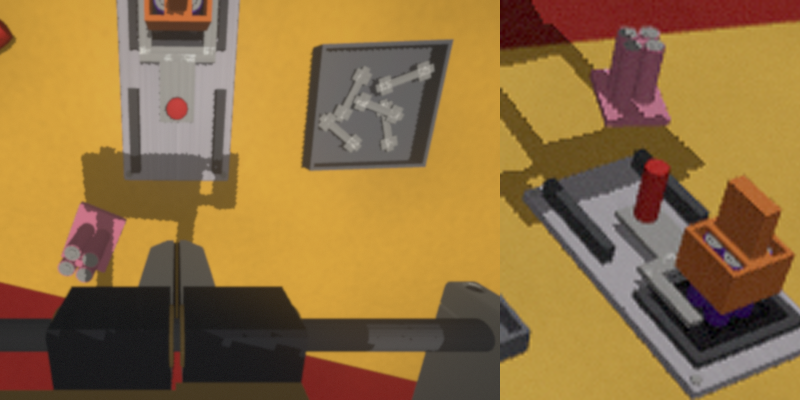

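```bash
python3 - <<'E'
from h import *
d=load('w3');s=load('s3')
Y=np.radians(16.1); ux=np.array([np.cos(Y),np.sin(Y),0]);k=np.array([505,218,0])
K=ray(d,316.4,107.2,85);print(K,(K-k)@ux)
hsv=cv2.cvtColor(s['img'],cv2.COLOR_BGR2HSV)
m=cv2.inRange(hsv,(0,190,60),(4,255,255));m[:,:410]=0;m[:,445:]=0;m[:160]=0;m[230:]=0
ys,xs=np.nonzero(m);print(xs.min(),xs.max(),ys.min(),ys.max());u=xs[ys<ys.min()+6].mean()
K2=ray(s,u,ys.min()+3,85);print(K2,(K2-k)@ux)
c=cv2.resize(s['img'][165:265,400:510],None,fx=7,fy=6,interpolation=2);cv2.imwrite('pics/crop3b.png',c)
E
```

```text
[559.4705305  232.82233978  85.        ] 56.44460224057327
431 442 185 207
[560.4780112  229.95688192  85.        ] 56.61793524154667
```

View pics/crop3b.png

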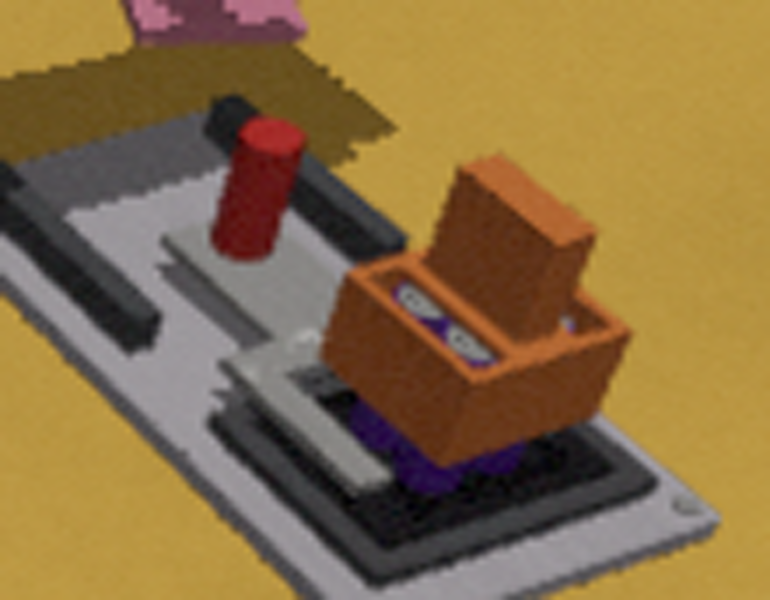

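The knob moved 56.5 mm and now sits at about (560,231.5), about 96 mm from the cell centre. That is at its stop, and both scene and wrist views agree. Both prongs lie over the foot. Next I open the gripper and take a close wrist look at the fin.

```bash
python3 - <<'E'
from h import *
Y=np.radians(16.1); ux=np.array([np.cos(Y),np.sin(Y),0]);c=np.array([651.5,258.5,0])
robot.move_linear(c-65*ux+[0,0,215],speed=200)
robot.move_gripper(1.0)
d=snap('wrist','w4');print(robot.current_t(),robot.current_tcp_pos(),robot.current_eef_rot())
E
```

```text
11.4083 [589.03394415 240.48112909 214.99705465] [3.14092373 0.01853455 0.28179944]
```

View pics/w4.png

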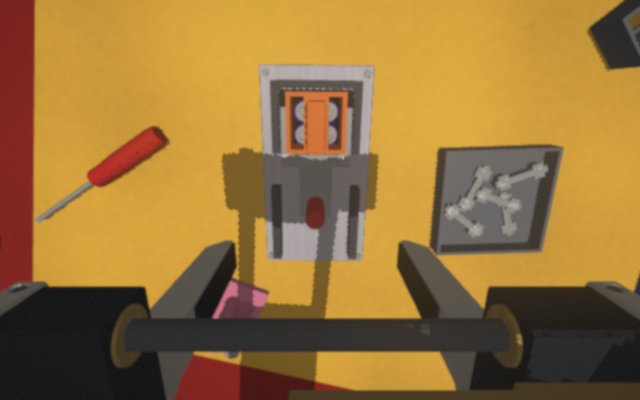

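```bash
python3 - <<'E'
from h import *
d=load('w4')
cv2.imwrite('pics/crop4.png',cv2.resize(d['img'][60:220,250:385],None,fx=3.7,fy=3.7,interpolation=2))
E
```

```text
(no output)
```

View pics/crop4.png

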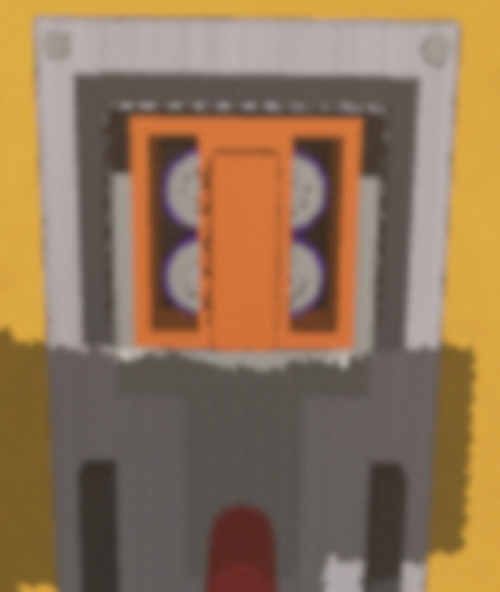

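The close view shows both prongs along the cells at crop x≈122 and 368. The fin top spans crop x 211–280, and the skirt's upper edge spans (130,116) to (354,350).

```bash
python3 - <<'E'
from h import *
d=load('w4')
C=lambda x,y:(250+(x+.5)/3.7-.5,60+(y+.5)/3.7-.5)
Y=np.radians(16.1); ux=np.array([np.cos(Y),np.sin(Y),0]);uy=np.array([-ux[1],ux[0],0])
r=lambda x,y,z:ray(d,*C(x,y),z)
sk=[r(*p,89) for p in ((130,116),(363,116),(354,350),(137,350))];c=np.mean(sk,0)
print('skirt',c,[np.linalg.norm(sk[i]-sk[i-1]).round(1) for i in range(4)])
f=[r(211,150,134),r(280,150,134),r(279,348,134),r(211,348,134)];F=np.mean(f,0)
print('fin',F,[np.linalg.norm(f[i]-f[i-1]).round(1) for i in range(4)])
n=[r(36,20,12),r(460,20,12)];v=n[1]-n[0];print('nest yaw',np.degrees(np.arctan2(v[0],-v[1])))
v=sk[1]-sk[0]+sk[2]-sk[3];print('skirt yaw',np.degrees(np.arctan2(v[0],-v[1])))
v=f[0]-f[3];print('fin side',np.degrees(np.arctan2(v[1],v[0])),np.degrees(np.arctan2(*(f[1]-f[2])[[1,0]])))
E
```

```text
skirt [649.96909477 257.3862805   89.        ] [np.float64(54.8), np.float64(54.3), np.float64(54.8), np.float64(53.8)]
fin [650.69073112 257.73930711 134.        ] [np.float64(39.6), np.float64(13.7), np.float64(39.6), np.float64(14.3)]
nest yaw 16.149745509811325
skirt yaw 16.145813696324304
fin side 15.59264542755907 16.356525371643475
```

The skirt measures 54×54 and the fin 40×14, as given, with the centre at (650.4,257.6) and yaw 16.15°. I'll grasp the fin and lift straight up.

```bash
python3 - <<'E'
from h import *
c=np.array([650.4,257.6,0]);o=[np.pi,0,np.radians(16.15)]
robot.move_linear(c+[0,0,215],o,speed=150)
robot.move_linear(c+[0,0,150],o,speed=100)
hit=robot.move_linear(c+[0,0,99],o,speed=60,f_stop=12)
robot.sleep(.15)
print(hit,robot.current_tcp_pos(),robot.current_contact_force())
robot.move_gripper(0.0)
print('w',robot.current_gripper_width()*93,robot.current_contact_force())
h=robot.move_linear(c+[0,0,150],o,speed=40)
print(robot.current_contact_force(),robot.current_gripper_width()*93)
robot.move_linear(c+[0,0,215],o,speed=100)
print(robot.current_tcp_pos(),robot.current_contact_force(),robot.current_t())
s=snap('scene','s5');w=snap('wrist','w5')
cv2.imwrite('pics/crop5.png',np.hstack([cv2.resize(s['img'][100:300,350:550],(400,400),interpolation=2),w['img'][:, 120:520]]))
E
```

```text
False [650.73925705 257.67813378  99.6305787 ] [-0.6866866   1.33798048  0.2347703 ]
w 14.043429056702017 [-0.30807601  0.40428611 -0.78616916]
[-0.45893926  0.51969089 -1.93673531] 13.897534523818951
[649.9988503  257.52027504 214.2452397 ] [ 0.09844551  0.47904417 -1.07773184] 17.3583
```

View pics/crop5.png

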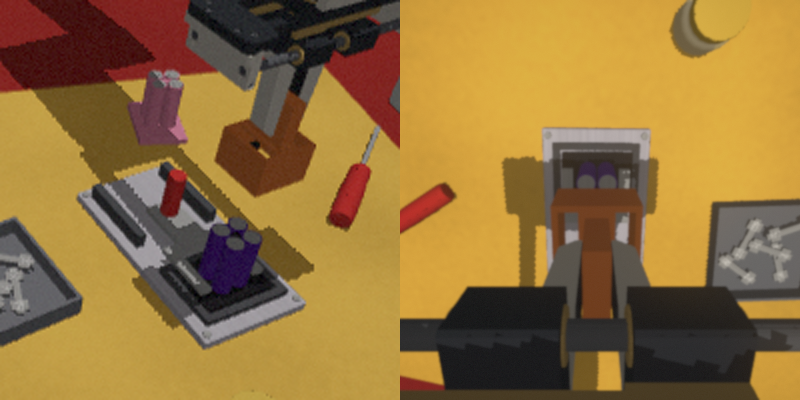

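The collar is held, weighing 1.08 N against the 1.18 N expected. At crop (232,255) the cells stand in the nest with the fork still in. I'll cross-check the tray from the scene view, then carry it over.

```bash
python3 - <<'E'
from h import *
s=load('scene0')
p=[ray(s,140+(x-385)/3.5,210+y/3.5,25) for x,y in ((438,130),(655,55),(722,205),(488,298))]
print(np.mean(p,0),[np.linalg.norm(p[i]-p[i-1]).round() for i in range(4)])
T=np.array([620,-272,0])
if np.linalg.norm(np.mean(p,0)[:2]-T[:2])>12: raise SystemExit('disagree')
o=[np.pi,0,np.radians(20.5)]
robot.move_ptp(T+[0,0,215],o)
robot.sleep(.2)
print(robot.current_tcp_pos(),robot.current_contact_force(),robot.current_gripper_width()*93,robot.current_t())
robot.move_linear(T+[0,0,75],o,speed=120)
robot.sleep(.2)
s=snap('scene','s6')
cv2.imwrite('pics/crop6.png',cv2.resize(s['img'][150:330,110:310],None,fx=3,fy=3,interpolation=2))
print(robot.current_tcp_pos(),robot.current_contact_force(),robot.current_t())
E
```

```text
[ 618.62407837 -273.17643915   25.        ] [np.float64(127.0), np.float64(127.0), np.float64(126.0), np.float64(125.0)]
[ 620.43448252 -270.98110867  215.05679328] [-0.61084301 -0.28653137 -2.15240681] 13.700754308884635 19.575
[ 620.27361381 -272.17154239   75.65022031] [-0.03585984 -0.68223501 -1.18313488] 21.1417
```

View pics/crop6.png

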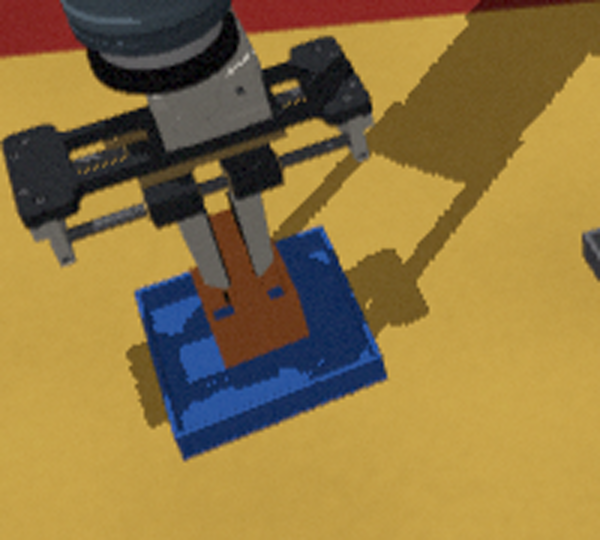

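The collar hangs upright inside the blue tray at crop (255,320), with about 21 mm to go. I'll lower it slowly with a force stop.

```bash
python3 - <<'E'
from h import *
T=np.array([620,-272,0]);o=[np.pi,0,np.radians(20.5)]
hit=robot.move_linear(T+[0,0,48],o,speed=20,f_stop=4)
print(hit,robot.current_tcp_pos(),robot.current_contact_force(),robot.current_gripper_width()*93)
robot.sleep(.2);p=robot.current_tcp_pos();print(p,robot.current_contact_force())
s=snap('scene','s7')
cv2.imwrite('pics/crop7.png',cv2.resize(s['img'][150:330,110:310],None,fx=3,fy=3,interpolation=2))
print(robot.current_t())
E
```

```text
True [ 619.84670391 -271.88375662   53.72600098] [-1.15122399  0.1627761   3.39711003] 13.820343021929373
[ 619.82762514 -271.88120775   53.72796829] [-0.07111497 -0.63595949  5.97952129]
22.375
```

View pics/crop7.png

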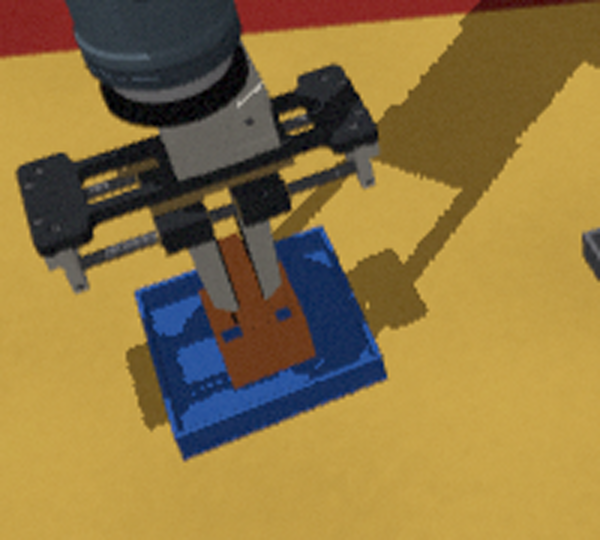

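Contact came at TCP z 53.7, as predicted for the floor at 4 mm, with +6 N on the tool, so the collar rests on the floor. Now I release, retreat straight up and check.

```bash
python3 - <<'E'
from h import *
o=[np.pi,0,np.radians(20.5)]
robot.move_gripper(0.6)
p=np.array(robot.current_tcp_pos());print(p)
robot.move_linear([620,-272,p[2]+60],o,speed=60)
robot.move_linear([620,-272,270],o,speed=200)
robot.move_linear([480,-330,300],o,speed=200)
robot.sleep(.3)
s=snap('scene','s8');t=snap('top','t8')
a=cv2.resize(s['img'][200:320,130:250],(400,400),interpolation=2);b=cv2.resize(s['img'][130:280,375:525],(400,400),interpolation=2)
cv2.imwrite('pics/crop8.png',np.hstack([a,b]))
hsv=cv2.cvtColor(s['img'],cv2.COLOR_BGR2HSV)
print(robot.current_t(),robot.current_contact_force(),robot.current_gripper_width()*93)
E
```

```text
[ 619.01459304 -271.37627432   52.50719483]
26.625 [ 0.98243388 -0.12070142  0.87031912] 55.71044560558642
```

View pics/crop8.png

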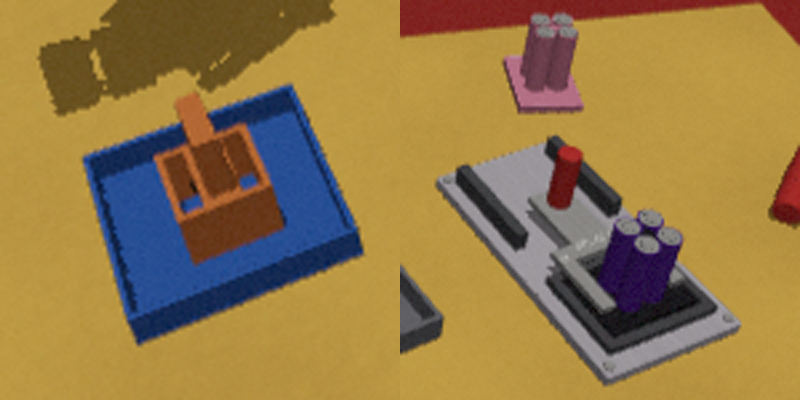

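View pics/t8.png

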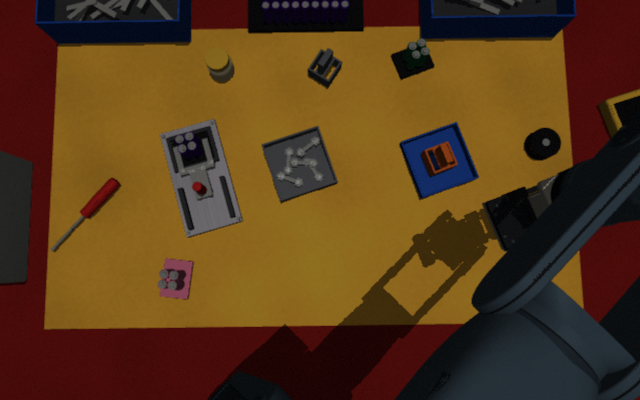

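The collar stands upright and free in the blue tray at top (438,158). The cells are seated in their nest with the fork in, at top (187,145), and the pink block and the other look-alikes haven't moved. Handing in.

```bash
python3 - <<'E'
from h import *
t=load('t8');K=ray(t,198.5,186,85);print('knob',K,np.linalg.norm(K[:2]-[650.4,257.6]))
print(robot.current_t(),robot.hand_in())
E
```

```text
knob [559.99414236 230.42752732  85.        ] 94.40107185281286
the job is handed in; nothing more can be done
26.625 None
```

The collar is off the cells and standing upright in the blue tray; I handed the job in at 26.6 s of the 54 s allowed. I pushed the fork in by its red knob to the stop, gripped the collar's fin, lifted it straight off, and lowered it onto the tray floor under a force stop before letting go.

- **Fork:** the last top view puts the knob 94.4 mm from the cells' centre, against the 95 mm stop. The prongs lie over both sides of the foot.
- **Cells:** they look upright and seated in the nest in both the scene and top views. I judged this by eye and did not measure their height.
- **Collar:** it touched down at a tool height of 53.7 mm, where about 54 mm was expected. The gripper is clear of it.
- **Look-alikes:** none looks moved in the last top view.
- **Disagreements:** the scene camera gave the tray sides as about 126 mm, against 131 mm from the top view and 130 mm stated. The two tray centres agreed within 2 mm. The first knob colour mask found nothing because its limits were too tight, so I widened it. After each push the tool read 2 to 3 mm back from the knob, so I confirmed the stop from the pictures.

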